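# Snug the adjustable wrench on the stake holder's clamp nut and tighten it

## Robot

A 6-joint arm with a two-finger parallel gripper is mounted at the origin on the work surface. World frame = base frame: x ahead of the robot, y to its left, z up, the work surface at z = 0. Lengths are in m, angles in degrees, forces in N, time in s.
With the tool pointing down it reaches from about 0.4 to 0.825 m from the base axis. Payload 7 kg.
Tool frame: the origin (TCP) lies on the centre line of the jaws, within the pads' length; the fingertips stand 19 mm ahead of it and the grasp point (between the pads) is the TCP (r.tip_extent is the distance from the TCP to the fingertips, in m); z points along the fingers, y is the line along which they close (so a half turn about z gives the same grasp; the last joint's range is limited). The gripper opens to 88 mm and grips with 3 to 60 N. Pads are 19 mm wide; open, the fingers measure 130 mm over their backs; the gripper's body (78 mm by 193 mm) begins 47 mm behind the grasp point.
Start: joints at [88.757, 20.546, 0.682, 0, -70.136, -16.507], TCP at [0.206, 0.643, 0.246] pointing down, gripper open.
Joint ranges: [-176.03, 176.03], [-82.01, 121.73], [-58.28, 71.71], [-173.87, 95.51], [-174.79, -0.11], [-173.66, 173.66]. Speed limits (degrees/s): [136.94, 136.94, 172.46, 180, 180, 180].

## Interface

Orientations are given as [roll, pitch, yaw] about the fixed x, y, z axes, in that order (R = Rz(yaw) Ry(pitch) Rx(roll)).
In Python, from plant import r gives the robot as it stands. The module is installed in compiled form; this text tells all that it offers.
- The arm moves only by the tool jog_arm, never from a script. Its argument "deltas" is a list that holds one entry, the list of rows, each a list of 5 numbers: the opening, from -1 (shut) to 1 (fully open), then the shift along the world's x, y, z in cm, then the turn about the world's z in rad. In form: [[[claw, dx, dy, dz, turn], ...]]. A call has 1 to 8 rows; each row shifts and turns the commanded pose from where the row before left it; what a row does not reach is not made up. A row lasts 1/8 s, in which the tool goes at most 62.5 mm and 10.7 degrees, less where a joint would pass 70% of its speed; a pose out of reach is approached as far as the arm can. A call with a gripper value outside its range is refused whole. The fingers move at their own pace and stop on an object; "force" is the grip in N (left out, the last holds). Time passes only in rows, so rows that do not move let the fingers close. It gives the time, the measured TCP pose, the force, the opening and the grip force at its end, in the units of the state.
- r.get_state(): the state, without advancing time (a new reading comes with each control period).
- r.capture(name): name is "scene" or "top" or "wrist"; returns the picture (420x560x3 uint8, blue, green, red); there is no depth.
- r.camera_info(name): a dict with "fx", "fy", "cx", "cy" (pixels), "view" (4x4, takes a point from world to camera coordinates). Camera axes: x right, y up, looking along -z (the intrinsics and any distortion apply to the point x, -y, -z); pixel columns grow to the right and rows downward; lengths in m; the calibration is good to about 2 mm. A picture is of the moment at which its call begins: read the wrist's pose just before it. camera_info takes no time and is no camera call; for the wrist camera it gives the pose at the moment of the call.
- r.close_job(): hands the job in; it is judged then, once.
The state is a dict: "time_s": time; "joints": joint angles; "qd": joint speeds; "joint_torque": joint torques, N m; "tcp_pos": TCP position; "eef_rot": TCP orientation; "contact_force": force on the tool from outside, world axes, zero at the start; "moment": the same for the moment, N m; "gripper_width": finger opening in m; "gripper_force": force on a finger pad.
Only numpy, scipy, OpenCV 4.12 (cv2) and the standard library are available. Lean on these libraries where they do the work, as an engineer would, in place of code of your own. Each camera call takes 0.05 s, during which the arm holds its last target. There are 200 camera calls.

## Task

The adjustable wrench lies on the stake holder with its jaws standing open round the clamp nut. Roll the wrench's worm with a light touch until the jaw closes snugly on the nut, and only then swing the wrench to turn the nut an eighth of a turn (45 degrees) clockwise as seen from above. Leave the wrench snug on the nut, and do not turn the nut with the gripper itself or disturb the other things on the bench.

Things in the scene. Friction and masses are not known exactly. Their poses are not given: they have to be found in the camera images.
- holder: Stake holder fixed on a rubber pad, 1 to 7 mm above the bench: dark steel plate 240 x 220 x 8 mm (x -130 to +110 mm, y -110 to +110 mm of its frame). Origin on the plate's underside on the clamp nut's axis; z up. At x = +80 mm stands a round collar (44 mm wide, 26 mm above the plate) with a tapered stake, its top 96 mm above the plate.
- hex: The clamp nut: hexagon 24 mm across its flats (27.7 mm across corners), its top 14 mm above the plate, with a 12 mm stud through it that ends 17 mm above the plate. Origin on its axis at the height of the plate's top. It turns about its upright axis, stiff: about 0.22 Nm.
- nut (a joint): Angle of the clamp nut in rad, 0 at the start, growing clockwise as seen from above (the way it must go). An eighth of a turn is 0.785.
- wrench: Adjustable wrench of bright steel, loose, about 0.4 kg, 13 mm thick, lying flat on the holder's oiled plate. Origin on its underside between the jaws; x from handle to jaws, y from fixed to moving jaw, z up. Fixed jaw's inner face at y = -12 mm, jaw tips at x = +14 mm, throat at x = -18 mm. At the start the nut's flats are within about 5 degrees of the jaws, with play all round.
- grip (a point): Point in the wrench's handle, 115 mm behind the wrench's origin, at half thickness; axes as the wrench. The handle runs straight along x from 80 to 193 mm behind the wrench's origin, 22 mm wide (26 mm at the end), its top 12 mm above the wrench's underside.
- worm: The wrench's knurled worm wheel, 19 mm diameter, 16 mm long, axis its y and the wrench's y (its x, z roll with it). Origin in its centre: in the wrench's frame x -41.5, y +3.5, z +11.2 mm. Its top is 20.7 mm above the plate, 7.7 mm proud of the wrench's face, higher than the stud. About 2.6 N of drag turns it; friction with a finger 0.8 to 1.2: press with 5 to 10 N. Over 20 N harms it.
- jaw (a joint): Travel of the moving jaw in m: the gap is 29 mm less this value; 0 to 1.3 mm at the start, 5 mm snug on the nut's flats. Dragging the worm's top towards the jaws (wrench +x) closes it, 1.05 mm for each 10 mm of drag; dragging back opens it. Once snug, the worm stops and the finger skids. A nut turned in a jaw slacker than 0.6 mm gets rounded off.
- jaw_face (a point): Middle of the moving jaw's inner face, at the height of 6.7 mm over the wrench's underside; axes as the wrench.
- spare_nut: Bystander: loose hexagon nut, 17 mm across, 8 mm high, on a far corner of the holder's plate. Origin under its centre.
- ring_blank: Bystander: brass ring blank of 22 mm outside diameter, 6 mm high, on the other far corner of the plate. Origin under its centre.
- pliers: Bystander: orange-handled pliers, 140 mm long, lying on the bench to the robot's right. Origin under the middle.
- dish: Bystander: white bowl, 84 mm wide, 30 mm high, to the left. Origin under its centre.
- driver: Bystander: wooden-handled screwdriver, 170 mm, lying to the left. Origin under the middle.
- spanner: Bystander: plain fixed spanner, 150 mm, lying to the right. Origin under the middle.
- book: Bystander: dark notebook 130 x 190 x 25 mm, near on the right. Origin under its centre.
- pot: Bystander: small jar, 48 mm wide, 50 mm high, to the left. Origin under its centre.
There are look-alikes about, which are no part of the job. What is shaped like the wrench but blue or red is not meant.

How it is judged (in metres and radians):
On the way, in this order (a step that is already met when the one before it is completed fails the run):
1. the jaw is closed snugly on the nut (gap under 24.5 mm) before the nut is turned (still within 0.13 rad) (value of joint jaw above 0.0045 m and value of joint nut between -0.13 and 0.13 rad), for 0.3 s.
2. the nut is turned 45 degrees clockwise (within 8 degrees) (value of joint nut between 0.645 and 0.925 rad and value of joint jaw above 0.0044 m), for 0.2 s.
At the end, for the whole second after the job is handed in: The nut stands 45 degrees (within 8) clockwise of its start, the wrench lies flat and at rest round it (centres within 8 mm) and its jaw is still snug (gap under 24.6 mm) (all of step 2 and horizontal distance between wrench and hex below 0.008 m and z of wrench in the frame of holder below 0.013 m and linear speed of wrench below 0.01 m/s); the robot touches nothing.
It fails at once if the nut is turned more than 0.18 rad in a slack jaw (gap over 24.6 mm), rounding its corners ((value of joint nut above 0.18 rad or value of joint nut below -0.18 rad) and value of joint jaw below 0.0044 m).
It fails at once if the worm is pressed with more than 20 N (contact force between any of the fingers, the arm and worm above 20 N).
It fails at once if the nut is turned past 60 degrees, or backwards by 20 degrees (value of joint nut above 1.05 rad or value of joint nut below -0.35 rad).
It fails at once if the gripper touches the nut itself with more than 5 N (contact force between any of the fingers, the arm and hex above 5 N).
It fails at once if a bystander is moved by more than 30 mm (distance of any of spare_nut, ring_blank, pliers, dish, driver, spanner, book, pot from where it was at the start of the episode above 0.03 m).
It also fails if it takes over 72 s, if anything falls off the work surface, if the arm or the gripper's body presses on something with over 40 N, if the wrist force passes 120 N, or if a joint passes its speed limit or range.

## Working session

There is one attempt and no reset: what is moved stays moved. The work goes in short steps, Python scripts to look and compute and a tool call to move; the robot and the scene stay as the last step left them, time stands still between calls to the robot, and variables do not carry over. Pictures are saved under pics/ and viewed, at most 10 in all, crops included, and the job is handed in when it is done.

Besides the shell and the picture viewer there is one more tool, called after "Call:" by a JSON object that holds its "name" and its "arguments", one argument or row to a line. jog_arm: Moves the arm, as the interface text tells. Its arguments: {"type":"object","properties":{"deltas":{"type":"array"},"force":{"type":"number"}},"required":["deltas"]}

```bash
mkdir -p pics; python3 - <<'E'
from plant import r
import cv2,numpy as np
s=r.get_state();print({k:np.round(v,3).tolist() for k,v in s.items()})
for n in("scene","top"):
    im=r.capture(n);cv2.imwrite(f"pics/{n}0.png",im)
    c=r.camera_info(n);print(n,{k:np.round(v,3).tolist() if not isinstance(v,str) else v for k,v in c.items()})
E
```

```text
{'time_s': 0.0, 'joints': [88.76, 20.591, 0.635, -0.02, -70.135, -16.507], 'qd': [0.019, 0.021, 0.016, -0.011, -0.05, 0.071], 'joint_torque': [-0.001, -58.271, 29.305, 6.997, 0.007, -0.0], 'tcp_pos': [0.206, 0.642, 0.245], 'eef_rot': [179.907, -0.008, -17.754], 'contact_force': [-0.174, -0.47, 0.811], 'moment': [-0.024, 0.018, 0.032], 'gripper_force': 0.0, 'gripper_width': 0.088}
scene {'fx': 406.486, 'fy': 406.486, 'cx': 285.119, 'cy': 208.83, 'view': [[0.368, 0.93, 0.01, -0.166], [-0.552, 0.21, 0.807, 0.195], [0.748, -0.302, 0.59, -1.424], [0.0, 0.0, 0.0, 1.0]]}
top {'fx': 408.535, 'fy': 408.535, 'cx': 282.722, 'cy': 213.015, 'view': [[-0.001, -1.0, 0.004, 0.008], [0.986, 0.0, 0.167, -0.42], [-0.167, 0.004, 0.986, -1.157], [0.0, 0.0, 0.0, 1.0]]}
```

View pics/top0.png

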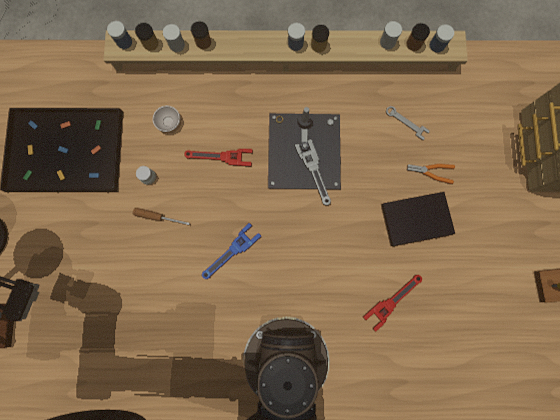

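View pics/scene0.png

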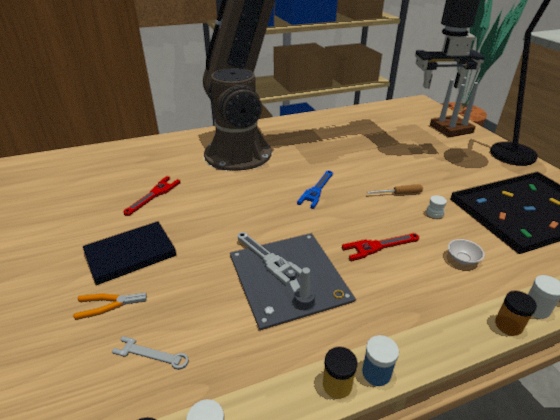

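The bright steel wrench is the one on the dark plate in the top view, with its jaws near (308,140) and handle end at (326,202). The look-alikes are red at (220,157), red at (393,302) and blue at (232,250). Only the bright steel one on the holder fits. The stake is at (305,118), the ring at (279,119) and the spare nut at (331,122).

```bash
cat > h.py <<'E'
import numpy as np,cv2
from plant import r
def ray(c,uv):
    V=np.array(c["view"]);R=V[:3,:3];o=-R.T@V[:3,3]
    d=R.T@np.array([(uv[0]-c["cx"])/c["fx"],-(uv[1]-c["cy"])/c["fy"],-1.]);return o,d/np.linalg.norm(d)
def onz(c,uv,z):
    o,d=ray(c,uv);return o+d*(z-o[2])/d[2]
def tri(*obs):
    A=np.zeros((3,3));b=np.zeros(3);rs=[ray(c,u) for c,u in obs]
    for o,d in rs:
        P=np.eye(3)-np.outer(d,d);A+=P;b+=P@o
    p=np.linalg.solve(A,b);return p,max(np.linalg.norm(np.cross(p-o,d)) for o,d in rs)
def proj(c,p):
    V=np.array(c["view"]);q=V[:3,:3]@p+V[:3,3];return np.array([c["cx"]+c["fx"]*q[0]/-q[2],c["cy"]+c["fy"]*q[1]/q[2]])
E
python3 - <<'E'
from h import *
c=r.camera_info("top")
for u in[(308,140),(326,202),(310,158),(268,113),(340,113),(340,189),(268,189)]:print(u,onz(c,u,.02).round(4))
w=r.camera_info("wrist");V=w["view"];print({k:np.round(v,3).tolist() for k,v in w.items()},(-V[:3,:3].T@V[:3,3]).round(4))
im=cv2.imread("pics/top0.png")[95:215,255:355];cv2.imwrite("pics/c0.png",cv2.resize(im,None,fx=5,fy=5,interpolation=2))
E
```

```text
(308, 140) [ 0.6481 -0.0696  0.02  ]
(326, 202) [ 0.4555 -0.121   0.02  ]
(310, 158) [ 0.5912 -0.075   0.02  ]
(268, 113) [0.7351 0.0528 0.02  ]
(340, 113) [ 0.7354 -0.1693  0.02  ]
(340, 189) [ 0.4951 -0.1636  0.02  ]
(268, 189) [0.495  0.0515 0.02  ]
{'fx': 323.396, 'fy': 323.396, 'cx': 283.363, 'cy': 202.44, 'view': [[-0.305, -0.952, 0.002, 0.675], [0.916, -0.294, -0.274, 0.034], [0.262, -0.081, 0.962, -0.391], [0.0, 0.0, 0.0, 1.0]]} [0.2766 0.6211 0.3841]
```

View pics/c0.png

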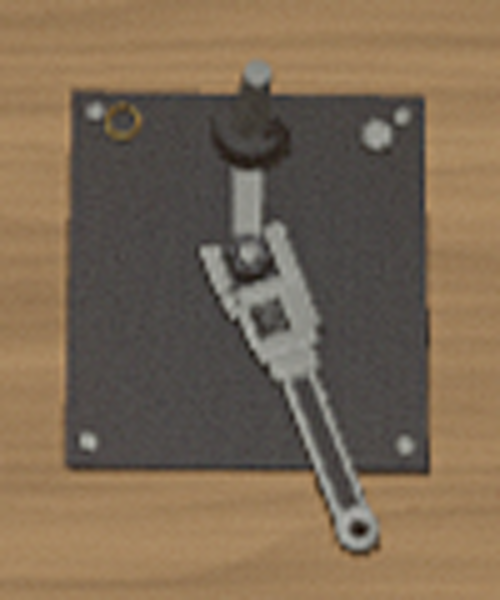

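The crop confirms it: bright steel wrench on the plate, nut and stud at crop (250,258), worm at (268,317), moving jaw on the left. I'm moving the wrist camera over it with the fingers shut.

Call:
{"name": "jog_arm", "arguments": {
  "deltas": [
    [[-1,2.2,-4.5,0,0.04],[-1,2.2,-4.5,0,0.04],[-1,2.2,-4.5,0,0.04],[-1,2.2,-4.5,0,0.04],[-1,2.2,-4.5,0,0.04],[-1,2.2,-4.5,0,0.04],[-1,2.2,-4.5,0,0.04],[-1,2.2,-4.5,0,0.04]]
  ]
}}

```text
time_s: 1.1
tcp_pos: [0.3821, 0.2812, 0.2455]
eef_rot: [180.0, 0.0, 0.7]
contact_force: [1.1, 0.1, -0.4]
gripper_width: 0.0127
gripper_force: 0.0
```

Call:
{"name": "jog_arm", "arguments": {
  "deltas": [
    [[-1,2.2,-4.5,0,0.04],[-1,2.2,-4.5,0,0.04],[-1,2.2,-4.5,0,0.04],[-1,2.2,-4.5,0,0.04],[-1,2.2,-4.5,0,0.04],[-1,2.2,-4.5,0,0.04],[-1,2.2,-4.5,0,0.04],[-1,2.2,-4.5,0,0.04]]
  ]
}}

```text
time_s: 2.1
tcp_pos: [0.5581, -0.0788, 0.2453]
eef_rot: [-180.0, 0.0, 19.0]
contact_force: [2.2, 0.4, 1.0]
gripper_width: 0.0005
gripper_force: 0.0
```

```bash
cat > shot.py <<'E'
import sys,pickle
from h import *
n=sys.argv[1]
s=r.get_state();c=r.camera_info("wrist");im=r.capture("wrist")
cv2.imwrite(f"pics/{n}.png",im);pickle.dump(c,open(f"pics/{n}.pkl","wb"))
print(s["time_s"],np.round(s["tcp_pos"],4),np.round(s["eef_rot"],2),np.round(s["contact_force"],2),s["gripper_width"],np.round(s["joints"],1))
E
python3 shot.py w1; python3 -c "
import cv2;cv2.imwrite('pics/w1c.png',cv2.resize(cv2.imread('pics/w1.png'),(800,600)))"
```

```text
2.1 [ 0.5581 -0.0788  0.2453] [-1.7999e+02  2.0000e-02  1.8990e+01] [2.17 0.45 0.97] 0.0004915037793521269 [ 11.9  10.1 -13.6  -0.  -66.3  97.1]
```

View pics/w1c.png

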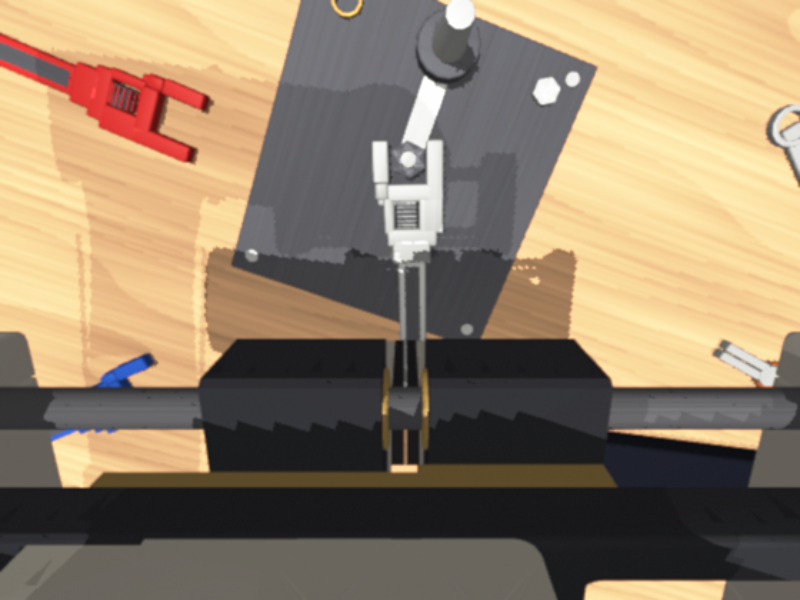

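The wrist view shows the wrench upright in the picture: stud at about (286,112) and worm at (284,150) in raw pixels, moving jaw on the left, fingers at the bottom. The tool yaw already nearly matches the wrench. Next I need a second, lower view for heights.

Call:
{"name": "jog_arm", "arguments": {
  "deltas": [
    [[-1,-2,-1,-4,0],[-1,-2,-1,-4,0],[-1,0,0,0,0],[-1,0,0,0,0]]
  ]
}}

```text
time_s: 2.65
tcp_pos: [0.5186, -0.0971, 0.1662]
eef_rot: [180.0, -0.0, 18.9]
contact_force: [0.5, 0.4, 0.7]
gripper_width: 0.0
gripper_force: 0.0
```

```bash
python3 shot.py w2; python3 - <<'E'
from h import *
import pickle
c2=pickle.load(open("pics/w2.pkl","rb"))
a=cv2.imread("pics/w1.png");b=cv2.imread("pics/w2.png")
n=onz(pickle.load(open("pics/w1.pkl","rb")),(286,112),.03);m=proj(c2,n);print(n,m)
x0,y0=int(m[0])-50,max(int(m[1])-40,0);print("w2 crop",x0,y0)
A=cv2.resize(a[85:195,236:336],None,fx=4,fy=4,interpolation=2);B=cv2.resize(b[y0:y0+150,x0:x0+100],None,fx=4,fy=4,interpolation=2)
H=np.zeros((600,800,3),np.uint8);H[:A.shape[0],:400]=A;H[:B.shape[0],400:400+B.shape[1]]=B
cv2.imwrite("pics/cc.png",H)
E
```

```text
2.65 [ 0.5186 -0.0971  0.1662] [ 1.7996e+02 -4.0000e-02  1.8940e+01] [0.48 0.38 0.7 ] 2.6235075804789524e-05 [ 10.7  10.6 -24.3   0.  -55.1  98.2]
[ 0.62767108 -0.057097    0.03      ] [280.92752711  55.38345759]
w2 crop 230 15
```

View pics/cc.png

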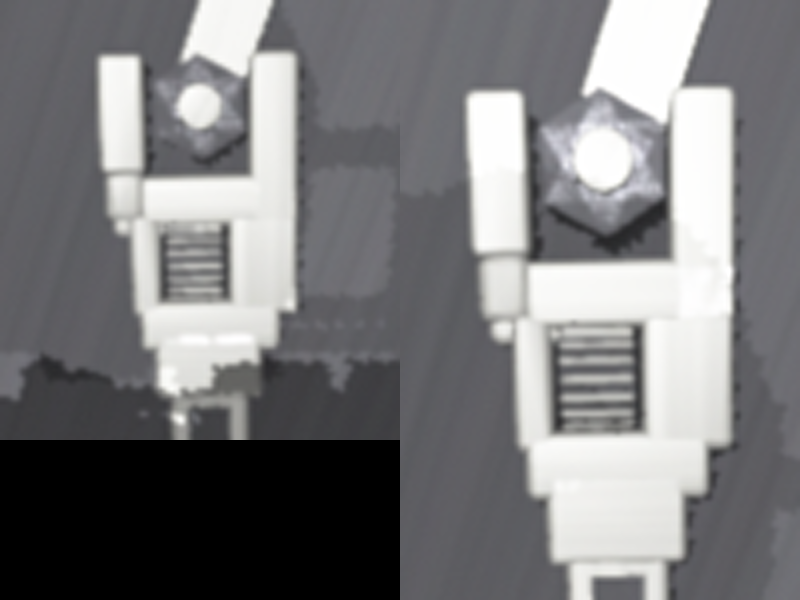

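```bash
python3 - <<'E'
from h import *
import pickle
c1=pickle.load(open("pics/w1.pkl","rb"));c2=pickle.load(open("pics/w2.pkl","rb"));ct=r.camera_info("top")
f=lambda u:(236+u[0]/4,85+u[1]/4)
g=lambda u:(230+(u[0]-400)/4,15+u[1]/4)
P={}
for k,a,b in[("stud",(200,105),(603,158)),("worm",(195,262),(596,378)),("fixtip",(251,57),(672,92)),("movtip",(141,57),(524,95)),("fixthroat",(251,178),(672,262)),("movthroat",(141,178),(524,262)),("wormtop edge",(195,222),(596,323)),("wormbot",(195,300),(596,433)),("body L",(144,345),(530,495)),("body R",(277,345),(706,495)),("neckL",(178,395),(571,565)),("neckR",(246,395),(665,565))]:
    p,e=tri((c1,f(a)),(c2,g(b)));P[k]=p;print(k,p.round(4),round(e,5),onz(c2,g(b),.019).round(4))
# top view of handle hole
h=onz(ct,(326.6,200.4),.016);print("hole",h)
w=P["worm"];s=P["stud"]
for a,b in[("fixtip","fixthroat"),("stud","worm")]:
    d=onz(c2,g(dict(fixtip=(672,92),stud=(603,158))[a]),.023)-onz(c2,g(dict(fixthroat=(672,262),worm=(596,378))[b]),.023);print(a,np.degrees(np.arctan2(d[1],d[0])),np.hypot(*d[:2]))
E
```

```text
stud [ 0.6284 -0.0568  0.0293] 7e-05 [ 0.6298 -0.0561  0.019 ]
worm [ 0.5886 -0.069   0.0274] 0.00024 [ 0.5885 -0.0686  0.019 ]
fixtip [ 0.6443 -0.0656  0.0272] 3e-05 [ 0.6459 -0.0653  0.019 ]
movtip [ 0.6349 -0.038   0.0242] 5e-05 [ 0.6357 -0.0373  0.019 ]
fixthroat [ 0.6149 -0.0761  0.0267] 5e-05 [ 0.6156 -0.0761  0.019 ]
movthroat [ 0.6052 -0.0479  0.0273] 0.00016 [ 0.6056 -0.047   0.019 ]
wormtop edge [ 0.5989 -0.0655  0.0271] 0.00021 [ 0.5991 -0.0651  0.019 ]
wormbot [ 0.578  -0.0726  0.0224] 0.00031 [ 0.5777 -0.0723  0.019 ]
body L [ 0.5609 -0.0632  0.021 ] 0.00026 [ 0.5606 -0.0629  0.019 ]
body R [ 0.5731 -0.0993  0.0191] 0.00011 [ 0.5731 -0.0992  0.019 ]
neckL [ 0.5492 -0.0769  0.0172] 0.00078 [ 0.549  -0.0762  0.019 ]
neckR [ 0.5551 -0.0966  0.0124] 0.00017 [ 0.5558 -0.0959  0.019 ]
hole [ 0.46114585 -0.12330987  0.016     ]
fixtip 19.664753792841474 0.03168801431437917
stud 16.847823509520463 0.04253836585359491
```

Checks hold: stud top z=29 mm puts the plate top at about 12 mm, wrench face at about 25 mm and worm top at about 33 mm. Wrench yaw is about 19.5°, and stud to worm is 42 mm against the expected 41.5. I'm moving to just behind and above the worm.

Call:
{"name": "jog_arm", "arguments": {
  "deltas": [
    [[-1,2.1,0.85,-3.5,0.01],[-1,2.1,0.85,-3.5,0],[-1,2.1,0.85,-2.8,0],[-1,0,0,-0.5,0],[-1,0,0,0,0],[-1,0,0,0,0]]
  ]
}}

```text
time_s: 3.45
tcp_pos: [0.5813, -0.0716, 0.064]
eef_rot: [180.0, -0.1, 19.5]
contact_force: [-0.3, -0.1, 0.9]
gripper_width: 0.0007
gripper_force: 0.0
```

```bash
python3 - <<'E'
from plant import r
print(r.tip_extent,r.get_state()["contact_force"],r.get_state()["tcp_pos"])
E
```

```text
0.019 [-0.2609926  -0.14593348  0.88432559] [ 0.58131618 -0.07162724  0.06397541]
```

Call:
{"name": "jog_arm", "arguments": {
  "deltas": [
    [[-1,0,0,-0.5,0],[-1,0,0,-0.4,0],[-1,0,0,0,0],[-1,0,0,0,0]]
  ]
}}

```text
time_s: 3.95
tcp_pos: [0.5808, -0.0717, 0.0536]
eef_rot: [180.0, 0.0, 19.5]
contact_force: [-0.0, 0.5, -0.0]
gripper_width: 0.0004
gripper_force: 0.0
```

Call:
{"name": "jog_arm", "arguments": {
  "deltas": [
    [[-1,0,0,-0.1,0],[-1,0,0,0,0],[-1,0,0,0,0]]
  ]
}}

```text
time_s: 4.32
tcp_pos: [0.5808, -0.0717, 0.0526]
eef_rot: [180.0, 0.0, 19.5]
contact_force: [0.5, 0.5, -0.6]
gripper_width: 0.0006
gripper_force: 0.0
```

Call:
{"name": "jog_arm", "arguments": {
  "deltas": [
    [[-1,0,0,-0.04,0],[-1,0,0,0,0],[-1,0,0,0,0]]
  ]
}}

```text
time_s: 4.7
tcp_pos: [0.5808, -0.0717, 0.0522]
eef_rot: [-180.0, 0.0, 19.5]
contact_force: [-0.7, 0.4, -0.5]
gripper_width: 0.0003
gripper_force: 0.0
```

Call:
{"name": "jog_arm", "arguments": {
  "deltas": [
    [[-1,0,0,-0.04,0],[-1,0,0,0,0],[-1,0,0,0,0]]
  ]
}}

```text
time_s: 5.08
tcp_pos: [0.5808, -0.0717, 0.0518]
eef_rot: [180.0, -0.0, 19.5]
contact_force: [-0.4, 0.4, 0.4]
gripper_width: 0.0009
gripper_force: 0.2
```

Call:
{"name": "jog_arm", "arguments": {
  "deltas": [
    [[-1,0,0,-0.04,0],[-1,0,0,0,0],[-1,0,0,0,0]]
  ]
}}

```text
time_s: 5.45
tcp_pos: [0.5809, -0.0717, 0.0516]
eef_rot: [180.0, -0.0, 19.5]
contact_force: [-0.4, 0.1, 4.3]
gripper_width: 0.0004
gripper_force: 2.1
```

Call:
{"name": "jog_arm", "arguments": {
  "deltas": [
    [[-1,0,0,-0.04,0],[-1,0,0,0,0],[-1,0,0,0,0]]
  ]
}}

```text
time_s: 5.82
tcp_pos: [0.5809, -0.0717, 0.0515]
eef_rot: [180.0, -0.0, 19.5]
contact_force: [-2.3, 0.6, 6.4]
gripper_width: 0.0005
gripper_force: 3.7
```

Call:
{"name": "jog_arm", "arguments": {
  "deltas": [
    [[-1,0.19,0.07,0,0],[-1,0.19,0.07,0,0],[-1,0.19,0.07,0,0],[-1,0,0,0,0]]
  ]
}}

```text
time_s: 6.32
tcp_pos: [0.5865, -0.0697, 0.0515]
eef_rot: [180.0, 0.0, 19.5]
contact_force: [-3.3, 0.2, 7.2]
gripper_width: 0.0003
gripper_force: 3.9
```

Call:
{"name": "jog_arm", "arguments": {
  "deltas": [
    [[-1,0.19,0.07,0,0],[-1,0.19,0.07,0,0],[-1,0.19,0.07,0,0],[-1,0.19,0.07,0,0],[-1,0,0,0,0]]
  ]
}}

```text
time_s: 6.95
tcp_pos: [0.5941, -0.067, 0.0515]
eef_rot: [180.0, 0.0, 19.5]
contact_force: [-2.5, -0.2, 7.8]
gripper_width: 0.0006
gripper_force: 3.9
```

```bash
python3 shot.py w3; python3 - <<'E'
from h import *
import pickle
c=pickle.load(open("pics/w3.pkl","rb"))
b=cv2.imread("pics/w3.png");m=proj(c,np.array([.6284,-.0568,.0293]));print(m)
x0,y0=int(m[0])-60,max(int(m[1])-45,0);print(x0,y0)
cv2.imwrite("pics/w3c.png",cv2.resize(b[y0:y0+110,x0:x0+130],None,fx=5,fy=5,interpolation=2))
E
```

```text
6.95 [ 0.5941 -0.067   0.0515] [1.7998e+02 1.0000e-02 1.9500e+01] [-2.51 -0.19  7.85] 0.0005647026100517431 [ 12.3  24.3 -22.3   0.  -43.4  97.2]
[288.16477866 189.1153871 ]
228 144
```

View pics/w3c.png

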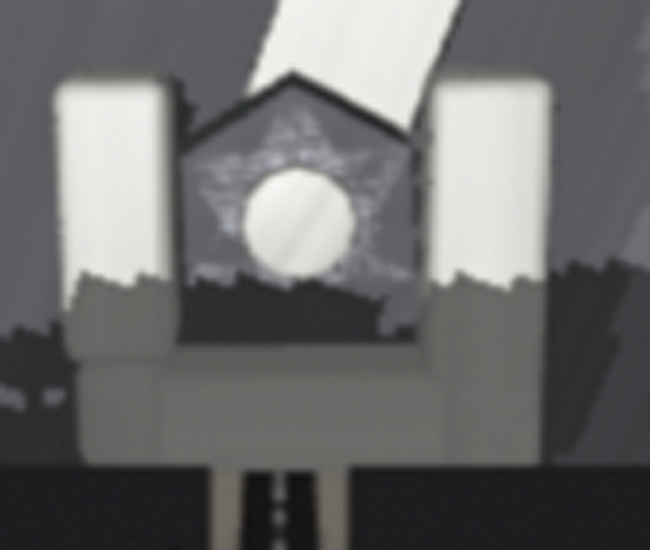

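The view shows the nut parallel to the jaws with the gap still open at about 27 mm (jaw faces at crop columns 172 and 428, nut flats at 185 and 412). The stroke works, so I'm lifting, going back and repeating.

Call:
{"name": "jog_arm", "arguments": {
  "deltas": [
    [[-1,0,0,0.5,0],[-1,-0.7,-0.25,0,0],[-1,-0.7,-0.25,0,0],[-1,0,0,0,0],[-1,0,0,-0.3,0],[-1,0,0,-0.1,0],[-1,0,0,-0.05,0],[-1,0,0,0,0]]
  ]
}}

```text
time_s: 8.0
tcp_pos: [0.5802, -0.0717, 0.0516]
eef_rot: [180.0, -0.0, 19.5]
contact_force: [-0.2, 1.1, 3.6]
gripper_width: 0.0006
gripper_force: 1.6
```

Call:
{"name": "jog_arm", "arguments": {
  "deltas": [
    [[-1,0,0,-0.03,0],[-1,0,0,0,0],[-1,0,0,0,0]]
  ]
}}

```text
time_s: 8.38
tcp_pos: [0.5802, -0.0717, 0.0515]
eef_rot: [180.0, -0.0, 19.5]
contact_force: [-2.0, 0.9, 4.9]
gripper_width: 0.0003
gripper_force: 2.8
```

Call:
{"name": "jog_arm", "arguments": {
  "deltas": [
    [[-1,0.19,0.07,-0.02,0],[-1,0.19,0.07,0,0],[-1,0.19,0.07,0,0],[-1,0.19,0.07,0,0],[-1,0.19,0.07,0,0],[-1,0.19,0.07,0,0],[-1,0.19,0.07,0,0],[-1,0.19,0.07,0,0]]
  ]
}}

```text
time_s: 9.38
tcp_pos: [0.595, -0.0664, 0.0515]
eef_rot: [180.0, 0.0, 19.5]
contact_force: [-2.2, -0.5, 7.5]
gripper_width: 0.0003
gripper_force: 4.0
```

Call:
{"name": "jog_arm", "arguments": {
  "deltas": [
    [[-1,0,0,0.5,0],[-1,-0.7,-0.25,0,0],[-1,-0.7,-0.25,0,0],[-1,0,0,0,0],[-1,0,0,-0.3,0],[-1,0,0,-0.1,0],[-1,0,0,-0.05,0],[-1,0,0,-0.03,0]]
  ]
}}

```text
time_s: 10.38
tcp_pos: [0.5814, -0.0711, 0.0512]
eef_rot: [180.0, -0.0, 19.5]
contact_force: [-0.2, 0.1, 3.0]
gripper_width: 0.0001
gripper_force: 1.4
```

Call:
{"name": "jog_arm", "arguments": {
  "deltas": [
    [[-1,0,0,0,0],[-1,0,0,0,0]]
  ]
}}

```text
time_s: 10.62
tcp_pos: [0.5814, -0.0711, 0.0513]
eef_rot: [180.0, -0.0, 19.5]
contact_force: [0.1, -0.8, 1.8]
gripper_width: 0.0004
gripper_force: 1.1
```

```bash
cat > gap.py <<'E'
import sys,pickle
from h import *
n=sys.argv[1];c=pickle.load(open(f"pics/{n}.pkl","rb"));g=cv2.imread(f"pics/{n}.png",0).astype(float)
# scan perpendicular to the fixed jaw's x, near the tips, in wrench's top plane
for zz,al in((.025,.010),(.025,.006),(.025,.002)):
    a=np.radians(19.5 if len(sys.argv)<3 else float(sys.argv[2]));x=np.array([np.cos(a),np.sin(a),0]);y=np.array([-x[1],x[0],0])
    ys=np.arange(-.03,.03,.00025);v=[]
    for t in ys:
        p=np.array([.6284,-.0568,zz])+al*x+t*y;u=proj(c,p);v.append(cv2.remap(g.astype(np.float32),np.float32([[u[0]]]),np.float32([[u[1]]]),1)[0,0])
    v=np.array(v);d=np.diff(v);i=np.argsort(-abs(d));k=[]
    for j in i:
        if all(abs(j-m)>4 for m in k):k.append(j)
        if len(k)==8:break
    print(al,sorted([(round(float(ys[j])*1e3,2),int(d[j])) for j in k]))
E
python3 gap.py w1;python3 gap.py w2;python3 gap.py w3; python3 shot.py w4; python3 gap.py w4
```

```text
0.01 [(-25.25, 17), (-24.0, 9), (-12.75, 12), (14.75, 11), (16.0, 20), (17.25, 9), (26.75, -19), (28.25, -12)]
0.006 [(-26.5, 8), (-25.25, 16), (-13.5, -20), (-12.25, -8), (15.0, 13), (16.5, 19), (27.0, -19), (28.25, -10)]
0.002 [(-26.5, 10), (-25.0, 17), (-13.25, -20), (-5.0, 12), (5.5, -15), (15.25, 15), (16.75, 16), (27.25, -19)]
0.01 [(-26.25, 12), (-25.0, 25), (-12.75, 16), (-6.5, -12), (-1.75, 10), (15.75, 24), (17.0, 12), (27.0, -24)]
0.006 [(-25.25, 25), (-13.5, -28), (-12.0, 9), (5.0, -10), (12.75, -15), (15.0, 17), (16.25, 30), (27.25, -23)]
0.002 [(-25.5, 23), (-24.25, 8), (-13.5, -25), (-12.25, -11), (-7.75, 9), (5.5, -12), (16.0, 24), (27.25, -22)]
0.01 [(-25.75, 23), (-13.75, -20), (-11.25, 34), (-9.75, -23), (-8.5, -10), (14.0, 20), (15.25, 13), (25.25, -24)]
0.006 [(-25.75, 25), (-14.5, -11), (-13.25, -20), (-11.25, 12), (1.75, 13), (13.75, 19), (15.0, 13), (25.25, -27)]
0.002 [(-26.0, 18), (-24.75, 9), (-13.5, -21), (-5.0, 20), (5.25, -22), (13.75, 19), (15.0, 13), (25.25, -28)]
10.625 [ 0.5814 -0.0711  0.0513] [ 1.800e+02 -1.000e-02  1.949e+01] [ 0.1  -0.82  1.8 ] 0.00038459872572652515 [ 12.1  23.4 -23.9   0.  -42.7  97.4]
0.01 [(-25.75, 28), (-13.5, -21), (-11.5, 40), (-8.0, -19), (-2.0, 11), (12.75, 22), (14.0, 13), (23.75, -24)]
0.006 [(-26.0, 23), (-24.75, 10), (-13.75, -21), (-12.5, -12), (-11.25, 7), (-4.0, 6), (13.75, 18), (24.0, -29)]
0.002 [(-25.75, 21), (-13.75, -27), (-11.75, 10), (-5.0, 29), (5.75, -28), (12.75, 18), (14.0, 14), (24.0, -28)]
```

Call:
{"name": "jog_arm", "arguments": {
  "deltas": [
    [[-1,0.19,0.07,0,0],[-1,0.19,0.07,0,0],[-1,0,0,0,0]]
  ]
}}

```text
time_s: 11.05
tcp_pos: [0.5849, -0.0699, 0.0515]
eef_rot: [180.0, 0.0, 19.5]
contact_force: [-3.2, -0.4, 5.4]
gripper_width: 0.0002
gripper_force: 3.3
```

Call:
{"name": "jog_arm", "arguments": {
  "deltas": [
    [[-1,0.19,0.07,-0.01,0],[-1,0.19,0.07,0,0],[-1,0.19,0.07,0,0],[-1,0.19,0.07,0,0],[-1,0.19,0.07,0,0],[-1,0.19,0.07,0,0],[-1,0,0,0,0]]
  ]
}}

```text
time_s: 11.92
tcp_pos: [0.5964, -0.0655, 0.0515]
eef_rot: [-180.0, 0.0, 19.5]
contact_force: [-2.9, 0.3, 6.5]
gripper_width: 0.0005
gripper_force: 3.6
```

```bash
python3 shot.py w5; python3 gap.py w5
```

```text
11.925 [ 0.5964 -0.0655  0.0515] [-1.80e+02  2.00e-02  1.95e+01] [-2.9   0.28  6.53] 0.0004903798203331488 [ 12.4  24.5 -22.    0.  -43.6  97.1]
0.01 [(-24.0, 23), (-12.0, -19), (-9.5, -14), (3.0, -7), (7.0, -7), (12.75, 23), (14.0, 13), (24.25, -26)]
0.006 [(-24.25, 22), (-23.0, 7), (-12.25, -29), (-8.25, 6), (9.75, -10), (12.75, 19), (14.0, 14), (23.75, -23)]
0.002 [(-24.5, 25), (-23.25, 9), (-12.25, -26), (-7.0, 6), (-5.0, 17), (5.5, -27), (13.0, 15), (24.0, -24)]
```

Call:
{"name": "jog_arm", "arguments": {
  "deltas": [
    [[-1,0,0,0.5,0],[-1,-0.7,-0.25,0,0],[-1,-0.6,-0.2,0,0],[-1,0,0,0,0],[-1,0,0,-0.3,0],[-1,0,0,-0.1,0],[-1,0,0,-0.05,0],[-1,0,0,-0.03,0]]
  ]
}}

```text
time_s: 12.98
tcp_pos: [0.5836, -0.0701, 0.0515]
eef_rot: [180.0, -0.0, 19.5]
contact_force: [-1.3, -0.0, 6.4]
gripper_width: 0.0006
gripper_force: 2.7
```

Call:
{"name": "jog_arm", "arguments": {
  "deltas": [
    [[-1,0,0,-0.02,0],[-1,0,0,0,0]]
  ]
}}

```text
time_s: 13.22
tcp_pos: [0.5836, -0.07, 0.0515]
eef_rot: [180.0, -0.0, 19.5]
contact_force: [-1.6, 0.9, 6.3]
gripper_width: 0.0004
gripper_force: 2.8
```

Call:
{"name": "jog_arm", "arguments": {
  "deltas": [
    [[-1,0.19,0.07,-0.01,0],[-1,0.19,0.07,0,0],[-1,0.19,0.07,0,0],[-1,0.19,0.07,0,0]]
  ]
}}

```text
time_s: 13.72
tcp_pos: [0.5892, -0.0678, 0.0514]
eef_rot: [-180.0, 0.2, 19.5]
contact_force: [-8.6, -0.3, 12.4]
gripper_width: 0.0003
gripper_force: 6.4
```

Call:
{"name": "jog_arm", "arguments": {
  "deltas": [
    [[-1,0.19,0.07,0,0],[-1,0.19,0.07,0,0],[-1,0,0,0,0]]
  ]
}}

```text
time_s: 14.1
tcp_pos: [0.5917, -0.0668, 0.0513]
eef_rot: [-180.0, 0.3, 19.5]
contact_force: [-11.0, -1.4, 15.5]
gripper_width: 0.0005
gripper_force: 7.6
```

```bash
python3 shot.py w6; python3 gap.py w6
```

```text
14.1 [ 0.5917 -0.0668  0.0513] [-179.95    0.34   19.47] [-10.96  -1.38  15.51] 0.0005194573021527859 [ 12.4  24.3 -22.3  -0.  -43.7  97.1]
0.01 [(-23.5, 25), (-12.25, -9), (-11.0, -20), (-8.75, -12), (-0.75, 10), (12.5, 22), (13.75, 14), (24.0, -27)]
0.006 [(-23.75, 29), (-22.5, 9), (-12.25, -26), (-3.5, -8), (1.75, 9), (11.5, -9), (13.0, 24), (23.5, -22)]
0.002 [(-23.75, 25), (-12.25, -27), (-5.0, 23), (5.25, -24), (9.5, -9), (12.5, 18), (13.75, 11), (23.5, -25)]
```

The worm has stopped: drag is up at 11 N and the jaw has travelled about 5 mm, so it's snug. I'm lifting off.

Call:
{"name": "jog_arm", "arguments": {
  "deltas": [
    [[-1,-0.1,0,0.3,0],[-1,0,0,1,0],[-1,0,0,3,0],[-1,-2,-0.7,3,0],[-1,0,0,0,0],[-1,0,0,0,0]]
  ]
}}

```text
time_s: 14.9
tcp_pos: [0.5742, -0.0727, 0.1243]
eef_rot: [180.0, -0.1, 19.5]
contact_force: [0.3, 0.4, -0.3]
gripper_width: 0.0006
gripper_force: 0.0
```

```bash
python3 shot.py w7; python3 gap.py w7;python3 - <<'E'
from h import *
import pickle
c=pickle.load(open("pics/w7.pkl","rb"))
b=cv2.imread("pics/w7.png");m=proj(c,np.array([.6284,-.0568,.0293]));print(m)
x0,y0=int(m[0])-60,max(int(m[1])-40,0);print(x0,y0)
cv2.imwrite("pics/w7c.png",cv2.resize(b[y0:y0+120,x0:x0+130],None,fx=5,fy=5,interpolation=2))
E
```

```text
14.9 [ 0.5742 -0.0727  0.1243] [ 1.800e+02 -6.000e-02  1.949e+01] [ 0.29  0.43 -0.27] 0.0006282570593931244 [ 12.1  17.7 -20.8  -0.  -51.4  97.4]
0.01 [(-24.0, 25), (-22.75, 12), (-11.75, -14), (-10.0, 14), (-6.75, -11), (12.75, 23), (24.0, -22), (25.25, -10)]
0.006 [(-24.0, 19), (-22.75, 7), (-12.25, -22), (-3.0, -7), (-1.0, 8), (3.0, -7), (13.5, 16), (23.75, -20)]
0.002 [(-24.0, 19), (-13.5, -8), (-12.25, -19), (-7.25, 8), (-5.25, 12), (5.75, -17), (12.75, 15), (23.75, -22)]
[288.5487893  137.05191165]
228 97
```

View pics/w7c.png

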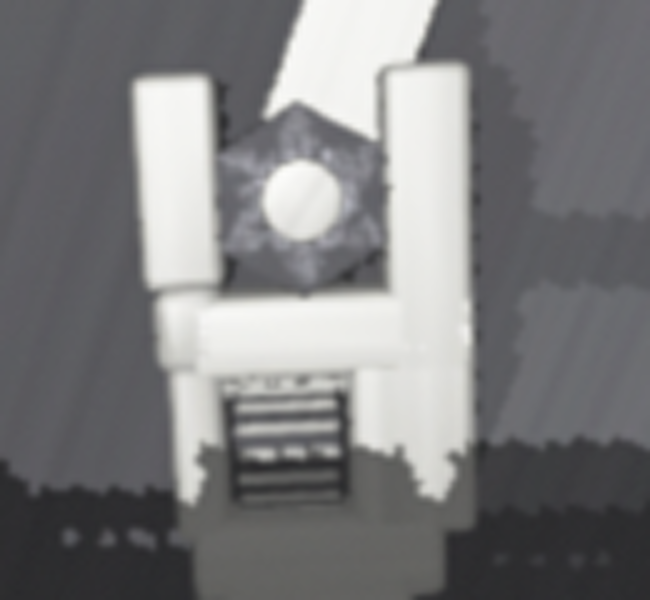

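The jaw is snug: both jaw faces touch the nut's flats with no gap, at crop columns 220 and 385. Now I'll work out the wrench's yaw and grip point.

```bash
python3 - <<'E'
from h import *
import pickle
c=pickle.load(open("pics/w7.pkl","rb"))
f=lambda u,z:onz(c,(228+u[0]/5,97+u[1]/5),z)[:2]
for a,b in[((385,75),(388,290)),((468,75),(472,440)),((211,80),(219,280))]:
    p,q=f(a,.025),f(b,.025);d=p-q;print(p.round(4),q.round(4),np.degrees(np.arctan2(d[1],d[0])))
print("stud",f((302,200),.029),"worm slot",[f(u,.025).round(4) for u in((290,390),(290,503))])
im=r.capture("top");cv2.imwrite("pics/top1.png",im)
ct=r.camera_info("top")
hsv=cv2.cvtColor(im,cv2.COLOR_BGR2HSV)[192:212,315:340];m=(hsv[...,1]<40)&(hsv[...,2]>110)
print(np.c_[np.nonzero(m)].mean(0)+[192,315],m.sum())
E
```

```text
[ 0.6485 -0.0621] [ 0.6201 -0.0732] 21.38408387415703
[ 0.6524 -0.0732] [ 0.6031 -0.0931] 22.008793516612457
[ 0.6396 -0.039 ] [ 0.6131 -0.0493] 21.246840971996956
stud [ 0.62837849 -0.05669984] worm slot [array([ 0.6012, -0.0646]), array([ 0.5846, -0.0705])]
[197.07142857 326.07142857] 70
```

Call:
{"name": "jog_arm", "arguments": {
  "deltas": [
    [[0.1,-2.5,-1.3,0,0.037],[0.1,-2.5,-1.3,0,0],[0.1,0,0,-3,0],[0.1,0,0,-2,0],[0.1,0,0,0,0],[0.1,0,0,0,0]]
  ]
}}

```text
time_s: 15.75
tcp_pos: [0.5243, -0.0988, 0.0741]
eef_rot: [180.0, 0.0, 21.6]
contact_force: [0.1, 0.3, -0.7]
gripper_width: 0.0475
gripper_force: 0.0
```

```bash
python3 shot.py w8;python3 -c "
import cv2;cv2.imwrite('pics/w8c.png',cv2.resize(cv2.imread('pics/w8.png')[140:,150:430],None,fx=2.1,fy=2.1))"
```

```text
15.75 [ 0.5243 -0.0988  0.0741] [1.7999e+02 2.0000e-02 2.1630e+01] [ 0.11  0.32 -0.74] 0.04745076924779935 [ 10.4  17.6 -29.4   0.  -43.  101.2]
```

View pics/w8c.png

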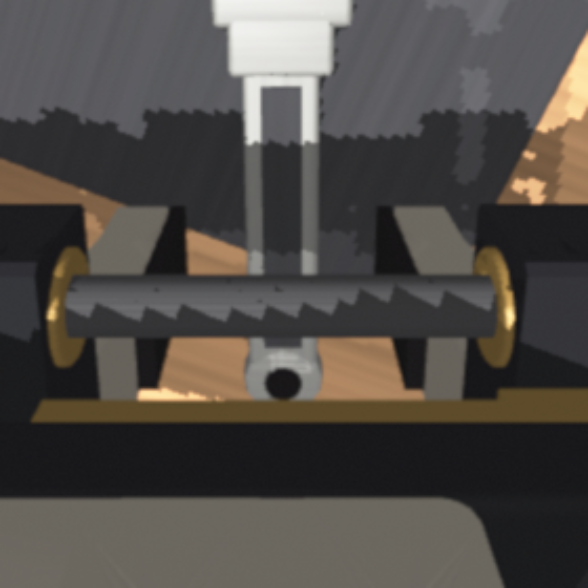

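The handle stands centred between the open fingers, at columns 245–320 with the fingers at 170 and 385. I'm descending and gripping lightly.

Call:
{"name": "jog_arm", "arguments": {
  "deltas": [
    [[0.1,0,0,-2,0],[0.1,0,0,-1.2,0],[0.1,0,0,-0.6,0],[0.1,0,0,0,0],[0.1,0,0,0,0]]
  ],
  "force": 8
}}

```text
time_s: 16.42
tcp_pos: [0.5243, -0.0988, 0.0364]
eef_rot: [180.0, -0.0, 21.6]
contact_force: [-0.1, 0.3, 0.9]
gripper_width: 0.0484
gripper_force: 0.0
```

Call:
{"name": "jog_arm", "arguments": {
  "deltas": [
    [[-0.4,0,0,0,0],[-0.4,0,0,0,0],[-0.6,0,0,0,0],[-0.6,0,0,0,0],[-0.6,0,0,0,0],[-0.6,0,0,0,0]]
  ],
  "force": 8
}}

```text
time_s: 17.18
tcp_pos: [0.524, -0.0989, 0.0361]
eef_rot: [180.0, -0.0, 21.6]
contact_force: [-0.8, -0.7, 1.6]
gripper_width: 0.0218
gripper_force: 8.0
```

Call:
{"name": "jog_arm", "arguments": {
  "deltas": [
    [[-0.6,-0.206,0.552,0,-0.0524],[-0.6,-0.177,0.562,0,-0.0524],[-0.6,-0.148,0.571,0,-0.0524],[-0.6,-0.118,0.578,0,-0.0524],[-0.6,0,0,0,0]]
  ]
}}

```text
time_s: 17.8
tcp_pos: [0.5175, -0.076, 0.0361]
eef_rot: [180.0, -0.0, 9.6]
contact_force: [0.0, 0.8, 2.2]
gripper_width: 0.0221
gripper_force: 8.0
```

Call:
{"name": "jog_arm", "arguments": {
  "deltas": [
    [[-0.6,-0.087,0.583,0,-0.0524],[-0.6,-0.056,0.587,0,-0.0524],[-0.6,-0.026,0.589,0,-0.0524],[-0.6,0.005,0.589,0,-0.0524],[-0.6,0.036,0.588,0,-0.0524],[-0.6,0.067,0.586,0,-0.0524],[-0.6,0,0,0,0]]
  ]
}}

```text
time_s: 18.68
tcp_pos: [0.5171, -0.0409, 0.0361]
eef_rot: [-180.0, -0.0, -8.3]
contact_force: [1.1, -1.4, 3.1]
gripper_width: 0.0218
gripper_force: 8.0
```

```bash
python3 shot.py w9; python3 gap.py w9 -8.4;python3 - <<'E'
from h import *
import pickle
c=pickle.load(open("pics/w9.pkl","rb"))
b=cv2.imread("pics/w9.png");m=proj(c,np.array([.6284,-.0568,.0293]));print(m)
x0,y0=int(m[0])-60,max(int(m[1])-40,0);print(x0,y0)
cv2.imwrite("pics/w9c.png",cv2.resize(b[y0:y0+120,x0:x0+130],None,fx=5,fy=5,interpolation=2))
E
```

```text
18.675 [ 0.5171 -0.0409  0.0361] [-1.7999e+02 -2.0000e-02 -8.3200e+00] [ 1.13 -1.36  3.12] 0.021814842030586805 [ 17.2  19.7 -33.3   0.  -37.   64.5]
0.01 [(-30.0, 0), (-28.75, 0), (-27.5, 0), (-26.25, 0), (-25.0, 0), (-23.75, 0), (-22.5, 0), (-21.25, 0)]
0.006 [(-30.0, 0), (-28.75, 0), (-27.5, 0), (-26.25, 0), (-25.0, 0), (-23.75, 0), (-22.5, 0), (-21.25, 0)]
0.002 [(-24.0, 39), (-11.75, -23), (-6.75, 15), (-5.0, 16), (6.25, -28), (9.5, -13), (13.25, 30), (24.0, -28)]
[284.77090108  11.67767047]
224 0
```

View pics/w9c.png

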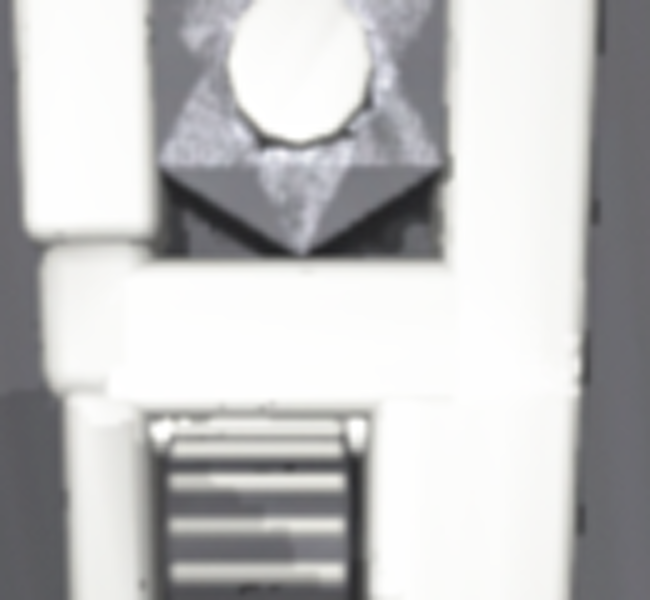

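The nut is turning with the wrench, its flats parallel to the jaws, and the gap is unchanged. I'm finishing the arc.

Call:
{"name": "jog_arm", "arguments": {
  "deltas": [
    [[-0.6,0.097,0.581,0,-0.0524],[-0.6,0.128,0.576,0,-0.0524],[-0.6,0.158,0.568,0,-0.0524],[-0.6,0.187,0.559,0,-0.0524],[-0.6,0.216,0.549,0,-0.0524],[-0.6,0.08,0.18,0,-0.018],[-0.6,0,0,0,0],[-0.6,0,0,0,0]]
  ]
}}

```text
time_s: 19.73
tcp_pos: [0.5258, -0.011, 0.0361]
eef_rot: [-180.0, -0.0, -24.4]
contact_force: [2.6, -3.4, 1.9]
gripper_width: 0.0218
gripper_force: 8.0
```

Call:
{"name": "jog_arm", "arguments": {
  "deltas": [
    [[-0.3,0,0,0,0],[0.1,0,0,0,0],[0.1,0,0,0,0],[0.1,0,0,0,0],[0.1,0,0,1,0],[0.1,0,0,3,0],[0.1,0,0,4,0],[0.1,0,0,0,0]]
  ]
}}

```text
time_s: 20.72
tcp_pos: [0.5276, -0.0103, 0.1198]
eef_rot: [-179.8, -0.3, -24.4]
contact_force: [0.6, -1.1, -0.9]
gripper_width: 0.0484
gripper_force: 0.0
```

```bash
python3 shot.py w10; python3 gap.py w10 -24.4;python3 - <<'E'
from h import *
import pickle
c=pickle.load(open("pics/w10.pkl","rb"))
b=cv2.imread("pics/w10.png");m=proj(c,np.array([.6284,-.0568,.0293]));print(m)
x0,y0=int(m[0])-60,max(int(m[1])-40,0);print(x0,y0)
cv2.imwrite("pics/w10c.png",cv2.resize(b[y0:y0+120,x0:x0+130],None,fx=5,fy=5,interpolation=2))
E
```

```text
20.725 [ 0.5276 -0.0103  0.1198] [-179.76   -0.3   -24.42] [ 0.57 -1.1  -0.92] 0.048361090952023685 [ 20.2  13.5 -27.7   0.1 -48.4  45.3]
0.01 [(-24.0, 26), (-12.0, -24), (-10.75, -6), (6.25, 22), (10.5, -19), (11.75, -8), (13.25, 19), (23.75, -27)]
0.006 [(-23.75, 30), (-12.0, -26), (-10.0, 7), (-2.0, 9), (3.75, -7), (8.5, 6), (13.0, 18), (23.75, -27)]
0.002 [(-24.0, 28), (-12.0, -24), (-6.75, 6), (-5.5, 16), (5.75, -14), (7.25, -10), (13.25, 19), (24.0, -26)]
[286.5323601   52.30680173]
226 12
```

View pics/w10c.png

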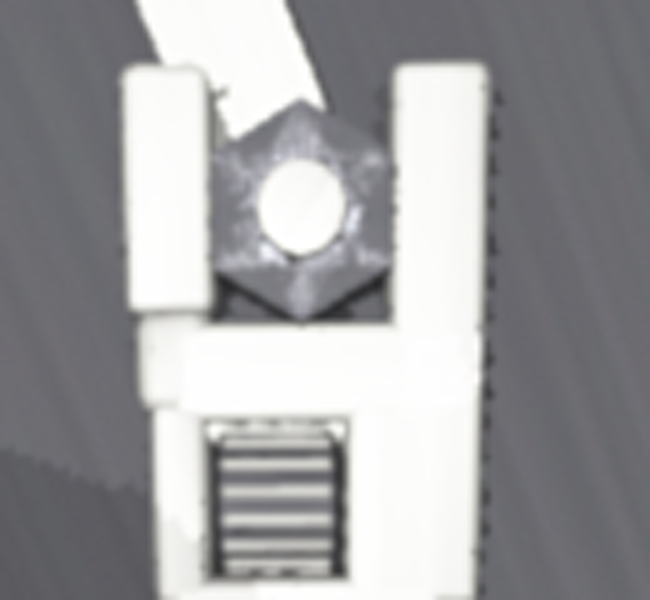

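The nut sits between the jaws with no gap. I'll compare its corner-to-corner direction with the start before handing in.

```bash
python3 - <<'E'
from h import *
import pickle
L=lambda n:pickle.load(open(f"pics/{n}.pkl","rb"))
def ang(c,a,b):
    d=(onz(c,a,.026)-onz(c,b,.026))[:2];return np.degrees(np.arctan2(d[1],d[0])).round(2),np.linalg.norm(d).round(4)
c=L("w10");f=lambda u:(226+u[0]/5,12+u[1]/5)
print("end corners",ang(c,f((301,98)),f((301,320))),"jaw",ang(c,f((393,75)),f((393,320))),f"{onz(c,f((393,68)),.025)}")
g=lambda u:(230+(u[0]-400)/4,15+u[1]/4)
print("start",ang(L("w2"),g((600,90)),g((608,237))))
k=lambda u:(228+u[0]/5,97+u[1]/5)
print("snug",ang(L("w7"),k((296,100)),k((305,293))))
E
```

```text
end corners (np.float64(-24.26), np.float64(0.0272)) jaw (np.float64(-23.39), np.float64(0.0299)) [ 0.6387707 -0.0744426  0.025    ]
start (np.float64(22.22), np.float64(0.027))
snug (np.float64(22.45), np.float64(0.0274))
```

Call:
{"name": "jog_arm", "arguments": {
  "deltas": [
    [[0.1,0,0,1,0],[0.1,0,0,0,0],[0.1,0,0,0,0],[0.1,0,0,0,0]]
  ]
}}

```text
time_s: 21.28
tcp_pos: [0.5252, -0.0109, 0.1255]
eef_rot: [180.0, 0.0, -24.5]
contact_force: [-0.1, -0.0, 0.6]
gripper_width: 0.0485
gripper_force: 0.0
```

```bash
python3 -c "
from plant import r
print(r.close_job())"
```

```text
the job is handed in; nothing more can be done
None
```

I closed the wrench's jaw snugly on the nut, then turned the nut about 46° clockwise (camera estimate; 45° ± 8° needed). The wrench is still snug on the nut, the arm is clear, and the job was handed in at about 21 s; no verdict was returned.

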